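# Pair the blue door chime with the router

### The job

Pair the blue-topped door chime with the router: press the green button on the router all the way in and let it come back, then point down at the black sensor window of the blue chime with the fingertips about 3 cm above it, without touching it, keep pointing for two seconds, and finish still pointing there. Do not push in the orange reset button, do not touch or lift any of the three chimes, and do not bring the fingertips low over the yellow or red chime, which would wake too. Leave the antennas and everything else on the counter where they are.

Things in the scene. Friction and masses are not known exactly. Their poses are not given: they have to be found in the camera images.
- router: white home router, fixed to the counter, 150 mm (its x) by 230 mm (its y) by 34 mm high; origin at the centre of its underside, its front (the buttons' side) faces its -x, towards the robot; two grey antennas stand at its back corners
- pair_top (a point): centre of the top face of the green push button, 24 mm across, on the router's top (45 mm in front of the router's centre and 45 mm to its +y side), 56 mm above the counter when out, standing 10 mm proud of its 40 mm wide grey collar; it is pressed straight down
- pair (a joint): travel of the green button: 0 out, 0.006 m fully in (a spring pushes it back; about 4.5 N to push it fully in)
- factory_top (a point): centre of the top face of the orange reset button, the same as the green one in size and height, 90 mm from it towards the router's -y; not to be pushed in
- factory (a joint): travel of the orange button: 0 out, 0.006 m fully in
- antenna_l_tip (a point): tip of the antenna at the router's +y back corner (93 mm behind its centre, 95 mm to the side): a grey blade 16 mm wide, its pivot 26 mm above the counter and the tip 180 mm from the pivot, leaning sideways by up to 0.4 rad on a stiff hinge
- antenna_r_tip (a point): tip of the same kind of antenna at the router's -y back corner
- chime_blue: low round door chime, 64 mm across and 30 mm high, white below with a blue top; loose, 0.13 kg; origin at the centre of its underside, z up
- chime_yellow: low round door chime, 64 mm across and 30 mm high, white below with a yellow top; loose, 0.13 kg; origin at the centre of its underside, z up
- chime_red: low round door chime, 64 mm across and 30 mm high, white below with a red top; loose, 0.13 kg; origin at the centre of its underside, z up
- chime_blue_window (a point): centre of the round black sensor window (22 mm across) in the middle of the blue chime's flat top, 30 mm above the counter; z up
- chime_yellow_window (a point): centre of the round black sensor window (22 mm across) in the middle of the yellow chime's flat top, 30 mm above the counter; z up
- chime_red_window (a point): centre of the round black sensor window (22 mm across) in the middle of the red chime's flat top, 30 mm above the counter; z up
- mug: blue ceramic mug, 80 mm across, 92 mm high, handle to its +y; origin at the centre of its underside
- handset: grey cordless phone handset lying on its back, 160 mm (its x) by 46 mm by 26 mm high; origin at the centre of its underside
- screwdriver: screwdriver 170 mm long lying along its x, 26 mm high; origin at the middle of its length, on the counter
- carton: small closed cardboard box, 90 x 90 x 50 mm; origin at the centre of its underside
- jar: glass jar with an orange lid, 68 mm across, 90 mm high; origin at the centre of its underside
Mind the look-alikes: they are no part of the job. What is shaped like the chime_yellow but turquoise is not meant.

How it is judged:
By the outcome, as a careful person would: the job done as asked, in the order asked, and still so for the second after the job is handed in, with the robot touching nothing.
It also fails if it takes over 38 s, if anything falls off the work surface, if the arm or the gripper's body presses on something with over 40 N, if the wrist force passes 120 N, or if a joint passes its speed limit or range.

### The arm

A 6-joint arm with a two-finger parallel gripper is mounted at the origin on the work surface. World frame = base frame: x ahead of the robot, y to its left, z up, the work surface at z = 0. Lengths are in m, angles in rad, forces in N, time in s.
With the tool pointing down it reaches from about 0.375 to 0.975 m from the base axis. Payload 3.8 kg.
Tool frame: the origin (TCP) lies between the finger pads, 19 mm behind the fingertips; this is the grasp point; z points along the fingers, y is the line along which they close (so a half turn about z gives the same grasp; the last joint's range is limited). The gripper opens to 88 mm and grips with 3 to 60 N. Pads are 18 mm wide; open, the fingers measure 123 mm over their backs; the gripper's body (75 mm by 187 mm) begins 45 mm behind the grasp point.
Start: joints at [-1.283, 0.264, 1.604, -0, 1.274, -0.037], TCP at [0.215, -0.64, 0.257] pointing down, gripper open.
Joint ranges: [-2.63, 2.63], [-0.94, 2.18], [0.31, 2.57], [-1.31, 4.45], [0, 2.66], [-2.55, 2.55]. Speed limits (rad/s): [2.57, 2.57, 3.14, 3.14, 3.14, 3.14].

### API

Orientations are given as a unit quaternion [x, y, z, w].
In Python, from workcell import bot, imaging, models gives the robot as it stands.
- The arm moves only by the tool arm_command, never from a script. Its argument "deltas" is a list of rows, each a list of 5 numbers: the opening, from 0 (shut) to 1 (fully open), then the shift along the tool's x, y, z in cm, then the turn about the tool's z in rad. In form: [[hand, dx, dy, dz, turn], ...]. A call has 1 to 12 rows; each row shifts and turns the commanded pose from where the row before left it, along the tool's axes as they then stand; what a row does not reach is not made up. A row lasts 1/10 s, in which the tool goes at most 50 mm and 8.59 degrees, less where a joint would pass 70% of its speed; a pose out of reach is approached as far as the arm can. A call with a gripper value outside its range is refused whole. The fingers move at their own pace and stop on an object; the grip force is fixed at half the most. Time passes only in rows, so rows that do not move let the fingers close. It gives the time, the measured TCP pose, the force, the opening and the grip force at its end, in the units of the state.
- bot.state(): the state, without advancing time (a new reading comes with each control period).
- imaging.capture(name): name is "scene" or "top" or "wrist"; returns a dict with "image" (384x512x3 uint8, blue, green, red), "depth" (384x512 float32, m along the optical axis (not along the pixel's ray), 0 where there is no reading), "fx", "fy", "cx", "cy" (pixels), "R" (3x3) and "t" (3): a world point X has camera coordinates R X + t; the wrist camera has in their place "mount" (4x4, takes a point from camera to tool coordinates, whose origin is the TCP and whose axes are the flange's). Camera axes: x right, y down, z forward; pixel columns grow to the right and rows downward; lengths in m; the calibration is good to about 2 mm. A picture is of the moment at which its call begins: read the wrist's pose just before it.
- bot.job_done(): hands the job in; it is judged then, once.
Trained networks look in a picture, given as the dict that the camera call returned (one of the last four; its "shot" number tells which), for a name from the list of things; names that differ only in an ending like _2 or _b are one class to them, and where a whole thing is asked for, a point or a joint stands for the part that bears it (a point fixed in the world has none). Each returns a list of dicts, best first, with "confidence" (0 to 1); they miss things now and then, are a little off and sometimes report something else, mostly with a low value. They report only what shows in the picture. A call takes as long as a camera call. They do not tell look-alikes from the thing itself.
- models.spot_in(picture, thing): "box" ([left, top, width, height] in pixels, round what is visible of it).
- models.regions_of(picture, thing): "region" (384x512 bool, what is visible of it) and "box" ([left, top, width, height] in pixels, round what is visible of it).
The state is a dict: "time": time; "qpos": joint angles; "joint_velocities": joint speeds; "tau": joint torques, N m; "tcp_pos": TCP position; "tcp_rot": TCP orientation; "ft_force": force on the tool from outside, world axes, zero at the start; "wrist_torque": the same for the moment, N m; "opening": finger opening in m; "finger_force": force on a finger pad.
Only numpy, scipy, OpenCV 4.12 (cv2) and the standard library are available. Lean on these libraries where they do the work, as an engineer would, in place of code of your own. Each camera call takes 0.05 s, during which the arm holds its last target. There are 200 camera calls.

## Working session

There is one attempt and no reset: what is moved stays moved. The work goes in short steps, Python scripts to look and compute and a tool call to move; the robot and the scene stay as the last step left them, time stands still between calls to the robot, and variables do not carry over. Pictures are saved under pics/ and viewed, at most 10 in all, crops included, and the job is handed in when it is done.

Besides the shell and the picture viewer there is one more tool, called after "Request:" in YAML: its name, and indented under it one key for each argument. arm_command: Moves the arm, as the interface text tells. Its arguments: {"type":"object","properties":{"deltas":{"type":"array"}},"required":["deltas"]}

```bash
mkdir -p pics
cat > h.py <<'E'
import numpy as np, cv2
from workcell import bot, imaging, models
def world(p,u,v,d=None):
    d=p["depth"][int(round(v)),int(round(u))] if d is None else d
    c=np.array([(u-p["cx"])/p["fx"]*d,(v-p["cy"])/p["fy"]*d,d])
    return p["R"].T@(c-p["t"])
def regpts(p,m):
    v,u=np.nonzero(m&(p["depth"]>0)); d=p["depth"][v,u]
    c=np.stack([(u-p["cx"])/p["fx"]*d,(v-p["cy"])/p["fy"]*d,d],1)
    return (c-p["t"])@p["R"]
E
python3 - <<'E'
from h import *
s=bot.state(); print(s["time"],s["tcp_pos"],s["tcp_rot"],s["opening"])
p=imaging.capture("top"); q=imaging.capture("scene")
cv2.imwrite("pics/a.png",cv2.resize(p["image"],(800,600))); cv2.imwrite("pics/b.png",cv2.resize(q["image"],(800,600)))
for n in ["router","pair_top","factory_top","chime_blue","chime_yellow","chime_red","mug","antenna_l_tip","antenna_r_tip","jar"]:
    for r in models.regions_of(p,n)[:5]:
        w=regpts(p,r["region"]); 
        print(n,round(r["confidence"],2),np.round(r["box"]),np.round(np.median(w,0),3) if len(w) else 0, np.round(w.max(0),3) if len(w) else 0,np.round(w.min(0),3) if len(w) else 0)
E
```

```text
0.0 [ 0.21523042 -0.63906904  0.25609352] [ 9.86842873e-01  1.61678464e-01 -1.28315452e-04 -1.09608574e-03] 0.08812980291430518
router 0.89 [271. 145.  82.  71.] [ 0.601 -0.235  0.035] [ 0.738 -0.1    0.207] [ 0.517 -0.352 -0.008]
pair_top 0.41 [300. 202.   8.   8.] [ 0.551 -0.195  0.056] [ 0.56  -0.183  0.065] [ 0.54  -0.204  0.046]
pair_top 0.21 [362. 249.  26.  20.] [ 0.408 -0.397  0.089] [ 0.439 -0.373  0.1  ] [ 0.376 -0.437  0.001]
factory_top 0.62 [330. 200.   6.   6.] [ 0.557 -0.284  0.056] [ 0.566 -0.273  0.063] [ 0.548 -0.295  0.05 ]
chime_blue 0.88 [188. 175.  21.  18.] [0.608 0.107 0.03 ] [0.641 0.14  0.039] [ 0.578  0.079 -0.004]
chime_yellow 0.91 [199. 222.  22.  28.] [0.456 0.071 0.03 ] [0.489 0.102 0.039] [ 0.426  0.04  -0.004]
chime_yellow 0.72 [231. 220.  30.  23.] [ 0.473 -0.029  0.03 ] [0.502 0.005 0.039] [ 0.444 -0.061 -0.002]
chime_red 0.64 [140. 216.  23.  22.] [0.482 0.248 0.03 ] [0.515 0.281 0.037] [ 0.451  0.219 -0.001]
mug 0.88 [214. 111.  28.  43.] [0.788 0.034 0.032] [0.851 0.078 0.101] [ 0.706 -0.01  -0.006]
antenna_l_tip 0.58 [273. 148.   8.  14.] [ 0.68  -0.115  0.145] [ 0.683 -0.1    0.207] [ 0.677 -0.131  0.052]
antenna_r_tip 0.55 [340. 144.  10.  16.] [ 0.694 -0.301  0.116] [ 0.705 -0.274  0.207] [ 0.69  -0.329  0.002]
jar 0.8 [362. 248.  26.  21.] [ 0.408 -0.397  0.089] [ 0.442 -0.373  0.1  ] [ 0.376 -0.434  0.005]
jar 0.64 [188. 176.  24.  21.] [0.609 0.109 0.03 ] [0.641 0.141 0.039] [0.58  0.08  0.005]
jar 0.31 [331. 201.   6.   6.] [ 0.557 -0.285  0.056] [ 0.566 -0.273  0.063] [ 0.548 -0.295  0.05 ]
```

View pics/a.png

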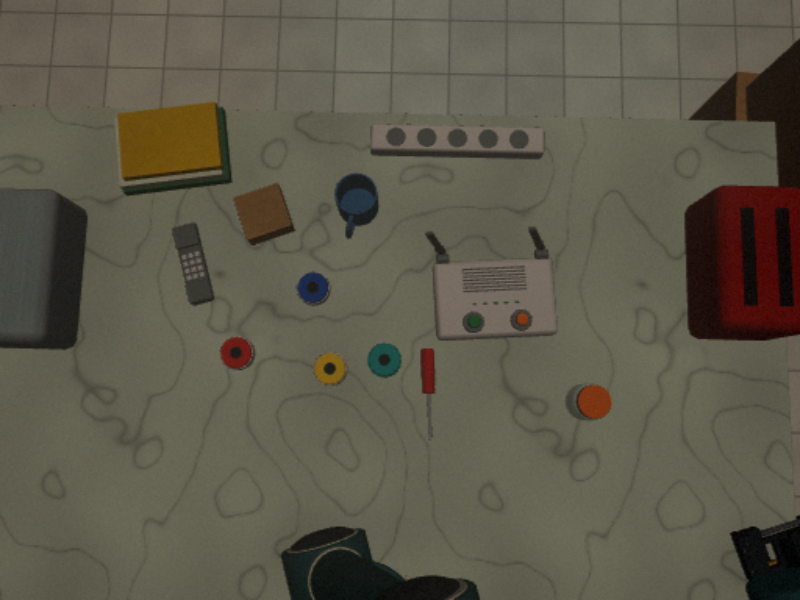

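View pics/b.png

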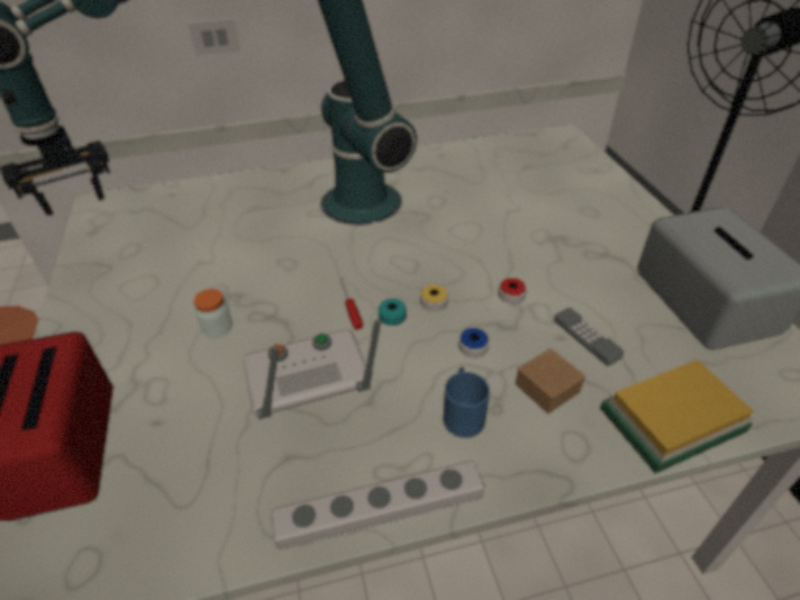

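Top view (800x600 px): the green button is at (474,321) and orange at (521,320). The chimes are blue (313,288), yellow (330,368), red (236,352), with a turquoise look-alike at (384,360). Two things could be mistaken for the targets:
- **Blue chime:** the turquoise chime (384,360) or the blue mug (356,200). I choose (313,288), which is low, round and blue.
- **Green button:** the orange button (521,320) or the jar's orange lid (592,401). I choose (474,321).

Next I refine these positions by colour and check a crop.

Run:
```python
from h import *
p=imaging.capture("top"); q=imaging.capture("scene")
def crop(im,x,y,w,h): return cv2.resize(im[y:y+h,x:x+w],(400,300),interpolation=cv2.INTER_CUBIC)
cv2.imwrite("pics/c.png",np.hstack([crop(p["image"],180,165,48,36),crop(p["image"],285,185,60,45)]))
def fit(p,n,z,lo,hi,near):
    hsv=cv2.cvtColor(p["image"],cv2.COLOR_BGR2HSV)
    m=(hsv[...,0]>=lo)&(hsv[...,0]<=hi)&(hsv[...,1]>110)
    k,l,st,c=cv2.connectedComponentsWithStats(m.astype(np.uint8))
    for i in range(1,k):
        if st[i,4]<8: continue
        u,v=c[i]; r=p["R"].T@np.array([(u-p["cx"])/p["fx"],(v-p["cy"])/p["fy"],1]); o=-p["R"].T@p["t"]
        X=o+r*(z-o[2])/r[2]
        if np.hypot(*(X-near)[:2])<.04: 
            w=regpts(p,l==i); print(n,c[i].round(1),st[i,4],X.round(4),np.median(w,0).round(4))
for pp in (p,q):
    fit(pp,"green",.056,50,85,np.array([.551,-.195,0])); fit(pp,"orange",.056,2,20,np.array([.557,-.285,0])); fit(pp,"blue",.03,105,130,np.array([.608,.107,0]))
    for r in models.regions_of(pp,"router")[:1]:
        w=regpts(pp,r["region"]); w=w[abs(w[:,2]-.034)<.006]; print(cv2.minAreaRect(w[:,:2].astype(np.float32)))
print(bot.state()["time"])
```

```text
green [303.1 205.1] 41 [ 0.551  -0.1957  0.056 ] [ 0.5512 -0.1954  0.0574]
orange [333.9 203.7] 53 [ 0.5577 -0.285   0.056 ] [ 0.5569 -0.2849  0.0562]
blue [200.  183.5] 229 [0.6107 0.1101 0.03  ] [0.6109 0.1098 0.0309]
((0.6076205372810364, -0.2354843020439148), (0.16837388277053833, 0.2285899966955185), 5.369021892547607)
green [205.2 216.6] 20 [ 0.5593 -0.1954  0.056 ] [ 0.5565 -0.1953  0.0535]
orange [178.8 223.4] 16 [ 0.5662 -0.2785  0.056 ] [ 0.5659 -0.2765  0.0545]
blue [303.  216.2] 150 [0.6165 0.1094 0.03  ] [0.6152 0.1094 0.0278]
((0.6133999228477478, -0.23456943035125732), (0.17097952961921692, 0.22595782577991486), 3.6066348552703857)
0.8
```

View pics/c.png

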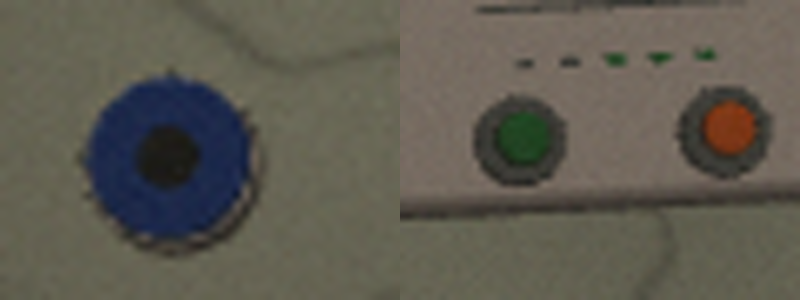

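The crop confirms the blue chime, with its black window at about (200,184), and the green button in its collar at about (303,205) in 512-px coordinates. The green-orange spacing is 89.6 mm against the 90 mm expected. I move over the green button, closing the fingers on the way.

Request:
arm_command:
  deltas:
    - [0,1.5,-1.0,0,0]
    - [0,3,-2,0,0]
    - [0,4.2,-2.85,0,0]
    - [0,4.2,-2.85,0,0]
    - [0,4.2,-2.85,0,0]
    - [0,4.2,-2.85,0,0]
    - [0,4.2,-2.85,0,0]
    - [0,4.2,-2.85,0,0]
    - [0,4.2,-2.85,0,0]
    - [0,4.2,-2.85,0,0]
    - [0,4.2,-2.85,0,0]
    - [0,3.0,-2.0,0,0]

```text
time: 2.0
tcp_pos: [0.5439, -0.2062, 0.2577]
tcp_rot: [0.987, 0.163, 0.0, -0.0]
ft_force: [-0.3, -0.9, 0.4]
opening: 0.0008
finger_force: 0.0
```

```bash
cat >> h.py <<'E'
from scipy.spatial.transform import Rotation as Ro
def go(T):
    s=bot.state(); R=Ro.from_quat(s["tcp_rot"]).as_matrix()
    print(s["time"],s["tcp_pos"].round(4) if hasattr(s["tcp_pos"],"round") else s["tcp_pos"],"z axis",R[:,2].round(3),"delta cm",(100*R.T@(np.array(T)-s["tcp_pos"])).round(2),"F",np.round(s["ft_force"],2),s["opening"])
E
python3 - <<'E'
from h import *
go([.552,-.1955,.095])
s=bot.state(); p=imaging.capture("wrist"); M=p["mount"]; R=Ro.from_quat(s["tcp_rot"]).as_matrix()
cv2.imwrite("pics/d.png",p["image"])
Rc=M[:3,:3].T@R.T; p["R"]=Rc; p["t"]=-M[:3,:3].T@M[:3,3]-Rc@np.array(s["tcp_pos"])
hsv=cv2.cvtColor(p["image"],cv2.COLOR_BGR2HSV)
for lo,hi in((50,85),(2,20)):
    m=(hsv[...,0]>=lo)&(hsv[...,0]<=hi)&(hsv[...,1]>110)
    k,l,st,c=cv2.connectedComponentsWithStats(m.astype(np.uint8))
    for i in range(1,k):
        if st[i,4]>60: print(c[i].round(1),st[i,4],np.median(regpts(p,l==i),0).round(4))
E
```

```text
2.0 [ 0.5439 -0.2062  0.2577] z axis [ 0.001  0.001 -1.   ] delta cm [ 1.09 -0.74 16.27] F [-0.33 -0.94  0.44] 0.0008097356617192423
[243.7 157.4] 380 [ 0.5504 -0.1945  0.0561]
[  5.2 158.3] 431 [0.4604 0.0503 0.0294]
[327.5 178.6] 443 [ 0.5571 -0.2831  0.0559]
[221.7 329.8] 460 [ 0.5661 -0.1906  0.3224]
[282.6 329.7] 451 [ 0.5702 -0.2041  0.3219]
[400.9 353.4] 291 [ 0.4069 -0.4265  0.0903]
[333.2 380.4] 713 [ 0.5654 -0.2172  0.3278]
```

Request:
arm_command:
  deltas:
    - [0,0.6,-0.5,2,0]
    - [0,0.4,-0.3,3,0]
    - [0,0,0,3.3,0]
    - [0,0,0,3,0]
    - [0,0,0,2.5,0]
    - [0,0,0,1.5,0]
    - [0,0,0,0.7,0]
    - [0,0,0,0,0]
    - [0,0,0,0,0]

```text
time: 2.95
tcp_pos: [0.5506, -0.1996, 0.0987]
tcp_rot: [0.987, 0.162, 0.001, 0.001]
ft_force: [0.5, -0.5, -0.5]
opening: 0.0001
finger_force: 0.0
```

```bash
python3 -c "
from h import *
go([.551,-.195,.068])"
```

```text
2.95 [ 0.5506 -0.1996  0.0987] z axis [ 0.002 -0.001 -1.   ] delta cm [ 0.18 -0.43  3.07] F [ 0.49 -0.46 -0.53] 0.00010800458660655741
```

Request:
arm_command:
  deltas:
    - [0,0.2,-0.4,0.5,0]
    - [0,0,0,1.0,0]
    - [0,0,0,0.5,0]
    - [0,0,0,0.3,0]
    - [0,0,0,0.2,0]
    - [0,0,0,0.1,0]
    - [0,0,0,0.1,0]
    - [0,0,0,0,0]
    - [0,0,0,0,0]

```text
time: 3.85
tcp_pos: [0.5503, -0.1949, 0.0706]
tcp_rot: [0.987, 0.162, -0.0, -0.0]
ft_force: [-2.0, 1.6, 4.1]
opening: 0.0005
finger_force: 1.8
```

Request:
arm_command:
  deltas:
    - [0,0,0,0.1,0]
    - [0,0,0,0,0]
    - [0,0,0,0.1,0]
    - [0,0,0,0,0]

```text
time: 4.25
tcp_pos: [0.5505, -0.195, 0.0691]
tcp_rot: [0.987, 0.162, 0.0, 0.0]
ft_force: [-3.6, 1.7, 7.8]
opening: 0.0004
finger_force: 3.8
```

Request:
arm_command:
  deltas:
    - [0,0,0,0.1,0]
    - [0,0,0,0,0]
    - [0,0,0,0,0]

```text
time: 4.55
tcp_pos: [0.5506, -0.195, 0.069]
tcp_rot: [0.987, 0.162, 0.0, 0.0]
ft_force: [-5.6, 2.2, 13.0]
opening: 0.0003
finger_force: 6.4
```

The button bottomed out: force rose to 13 N with no further travel. Now I lift and travel high to a point above the blue chime.

Request:
arm_command:
  deltas:
    - [0,0,0,-1.0,0]
    - [0,0,0,-2.5,0]
    - [0,0,0,-3.5,0]
    - [0,0,0,-3.5,0]
    - [0,0,0,-3.5,0]
    - [0,0,0,-2.0,0]
    - [0,0,0,0,0]

```text
time: 5.25
tcp_pos: [0.5529, -0.196, 0.2316]
tcp_rot: [0.987, 0.162, 0.004, 0.002]
ft_force: [0.9, 1.0, -0.1]
opening: 0.0007
finger_force: 0.0
```

Request:
arm_command:
  deltas:
    - [0,0.7,-1.2,0,0]
    - [0,1.4,-2.5,0,0]
    - [0,1.9,-3.3,0,0]
    - [0,1.9,-3.3,0,0]
    - [0,1.9,-3.3,0,0]
    - [0,1.9,-3.3,0,0]
    - [0,1.9,-3.3,0,0]
    - [0,1.9,-3.3,0,0]
    - [0,1.2,-2.3,0,0]
    - [0,0.7,-1.2,0,0]
    - [0,0,0,0,0]
    - [0,0,0,0,0]

```text
time: 6.45
tcp_pos: [0.6094, 0.1098, 0.226]
tcp_rot: [0.987, 0.162, -0.001, 0.0]
ft_force: [-1.2, 0.1, 0.1]
opening: 0.0003
finger_force: 0.0
```

Run:
```python
from h import *
go([.611,.110,.079])
s=bot.state(); p=imaging.capture("wrist"); M=p["mount"]; R=Ro.from_quat(s["tcp_rot"]).as_matrix()
Rc=M[:3,:3].T@R.T; p["R"]=Rc; p["t"]=-M[:3,:3].T@M[:3,3]-Rc@np.array(s["tcp_pos"])
q=imaging.capture("top")
cv2.imwrite("pics/e.png",np.hstack([cv2.resize(p["image"],(400,300)),cv2.resize(q["image"][110:260,180:380],(400,300))]))
hsv=cv2.cvtColor(p["image"],cv2.COLOR_BGR2HSV)
m=(hsv[...,0]>=105)&(hsv[...,0]<=130)&(hsv[...,1]>110)
k,l,st,c=cv2.connectedComponentsWithStats(m.astype(np.uint8))
for i in range(1,k):
    if st[i,4]>60:
        w=regpts(p,l==i); b=w[abs(w[:,2]-.03)<.008]; print(c[i].round(1),st[i,4],np.median(w,0).round(4),(b.max(0)+b.min(0))/2 if len(b) else 0)
w=None
hsv=cv2.cvtColor(q["image"],cv2.COLOR_BGR2HSV); m=(hsv[...,0]>=50)&(hsv[...,0]<=85)&(hsv[...,1]>110)
m[:195]=0;m[215:]=0;m[:,:295]=0;m[:,312:]=0
print("green",np.median(regpts(q,m),0))
```

```text
6.45 [0.6094 0.1098 0.226 ] z axis [-0.002 -0.001 -1.   ] delta cm [ 0.2   0.03 14.7 ] F [-1.18  0.12  0.05] 0.000335341874083611
[250.7 165. ] 2149 [0.612  0.1125 0.0302] [0.61054362 0.11195761 0.02938472]
green [ 0.55075097 -0.19533179  0.05646322]
```

View pics/e.png

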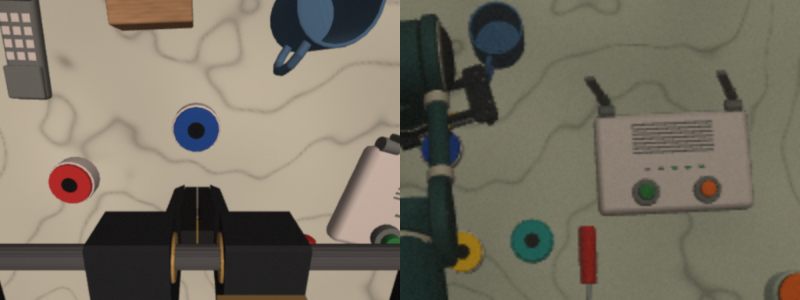

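The wrist view shows the blue chime's black window at (196,130), ahead of the fingers. The top view shows the green button back out, with its top at 56 mm. I descend onto the blue window.

Request:
arm_command:
  deltas:
    - [0,0.2,-0.1,1.0,0]
    - [0,0,0,2.5,0]
    - [0,0,0,3,0]
    - [0,0,0,3,0]
    - [0,0,0,2,0]
    - [0,0,0,1.2,0]
    - [0,0,0,0.8,0]
    - [0,0,0,0.4,0]
    - [0,0,0,0,0]
    - [0,0,0,0,0]
    - [0,0,0,0,0]

```text
time: 7.65
tcp_pos: [0.6126, 0.1119, 0.0897]
tcp_rot: [0.987, 0.162, 0.001, 0.0]
ft_force: [-0.5, 0.5, 0.2]
opening: 0.0004
finger_force: 0.0
```

```bash
python3 -c "
from h import *
go([.611,.111,.079])"
```

```text
7.65 [0.6126 0.1119 0.0897] z axis [ 0.002  0.    -1.   ] delta cm [-0.18  0.03  1.07] F [-0.49  0.49  0.18] 0.0003643349517408436
```

Request:
arm_command:
  deltas:
    - [0,-0.1,0,0.5,0]
    - [0,0,0,0.4,0]
    - [0,0,0,0.2,0]
    - [0,0,0,0,0]
    - [0,0,0,0,0]
    - [0,0,0,0,0]

```text
time: 8.25
tcp_pos: [0.6108, 0.1114, 0.0775]
tcp_rot: [0.987, 0.162, 0.0, -0.0]
ft_force: [-0.3, -1.0, -0.5]
opening: 0.0001
finger_force: 0.0
```

Run:
```python
from h import *
go([.611,.111,.079])
s=bot.state(); p=imaging.capture("wrist"); M=p["mount"]; R=Ro.from_quat(s["tcp_rot"]).as_matrix()
Rc=M[:3,:3].T@R.T; p["R"]=Rc; p["t"]=-M[:3,:3].T@M[:3,3]-Rc@np.array(s["tcp_pos"])
cv2.imwrite("pics/f.png",p["image"])
hsv=cv2.cvtColor(p["image"],cv2.COLOR_BGR2HSV)
m=(hsv[...,0]>=105)&(hsv[...,0]<=130)&(hsv[...,1]>110)
w=regpts(p,m); b=w[(abs(w[:,2]-.03)<.008)&(np.hypot(w[:,0]-.611,w[:,1]-.111)<.045)]; print(b.max(0),b.min(0))
```

```text
8.25 [0.6108 0.1114 0.0775] z axis [ 0.  0. -1.] delta cm [ 0.    0.05 -0.15] F [-0.33 -0.95 -0.54] 7.50534385526238e-05
[0.63898523 0.14060855 0.03229788] [0.58594019 0.08377647 0.0254191 ]
```

View pics/f.png

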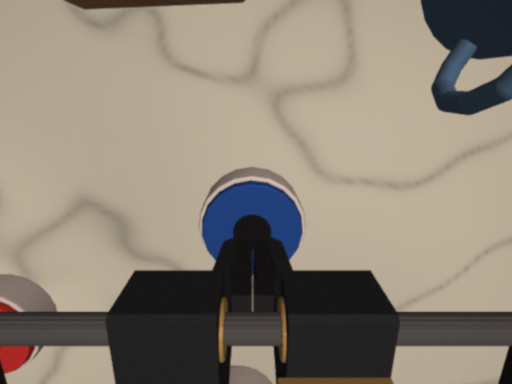

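The wrist picture shows the fingertips (252,240) over the black window (252,225), with a gap to the chime. I hold for more than two seconds.

Request:
arm_command:
  deltas:
    - [0,0,0,-0.1,0]
    - [0,0,0,0,0]
    - [0,0,0,0,0]
    - [0,0,0,0,0]
    - [0,0,0,0,0]
    - [0,0,0,0,0]
    - [0,0,0,0,0]
    - [0,0,0,0,0]
    - [0,0,0,0,0]
    - [0,0,0,0,0]
    - [0,0,0,0,0]
    - [0,0,0,0,0]

```text
time: 9.5
tcp_pos: [0.6108, 0.1114, 0.0784]
tcp_rot: [0.987, 0.162, 0.0, 0.0]
ft_force: [0.0, -0.2, 0.2]
opening: 0.0007
finger_force: 0.0
```

Request:
arm_command:
  deltas:
    - [0,0,0,0,0]
    - [0,0,0,0,0]
    - [0,0,0,0,0]
    - [0,0,0,0,0]
    - [0,0,0,0,0]
    - [0,0,0,0,0]
    - [0,0,0,0,0]
    - [0,0,0,0,0]
    - [0,0,0,0,0]
    - [0,0,0,0,0]
    - [0,0,0,0,0]
    - [0,0,0,0,0]

```text
time: 10.7
tcp_pos: [0.6107, 0.1114, 0.0784]
tcp_rot: [0.987, 0.162, -0.0, -0.0]
ft_force: [-0.1, -0.1, -0.4]
opening: 0.0003
finger_force: 0.0
```

Request:
arm_command:
  deltas:
    - [0,0,0,0,0]
    - [0,0,0,0,0]
    - [0,0,0,0,0]
    - [0,0,0,0,0]
    - [0,0,0,0,0]
    - [0,0,0,0,0]

```text
time: 11.3
tcp_pos: [0.6107, 0.1114, 0.0784]
tcp_rot: [0.987, 0.162, 0.0, -0.0]
ft_force: [-0.1, -0.2, -0.8]
opening: 0.0005
finger_force: 0.0
```

```bash
python3 -c "
from h import *
go([.611,.111,.079]); print(bot.job_done())"
```

```text
11.3 [0.6107 0.1114 0.0784] z axis [-0.  0. -1.] delta cm [ 0.01  0.05 -0.06] F [-0.06 -0.22 -0.84] 0.0005015802920060958
the job is handed in; nothing more can be done
None
```

The job is handed in at 11.3 s: I pressed the green button fully in and it came back out, then held the fingertips about 3 cm above the blue chime's window for 3 s, and they are still pointing there.

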